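# Key the clamp collar onto the autosampler carousel and hold it home

### The arm

A 6-joint arm with a two-finger parallel gripper is mounted at the origin on the work surface. World frame = base frame: x ahead of the robot, y to its left, z up, the work surface at z = 0. Lengths are in m, angles in rad, forces in N, time in s.
With the tool pointing down it reaches from about 0.25 to 0.85 m from the base axis. Payload 12.5 kg.
Tool frame: the origin (TCP) lies midway between the tips of the shut fingers; the grasp point (between the pads) lies 19 mm behind it; z points along the fingers, y is the line along which they close (so a half turn about z gives the same grasp; the last joint's range is limited). The gripper opens to 93 mm and grips with 3 to 60 N. Pads are 15 mm wide; open, the fingers measure 128 mm over their backs; the gripper's body (75 mm by 188 mm) begins 65 mm behind the grasp point.
Start: joints at [1.051, 0.351, 1.652, -0, 1.139, -0.085], TCP at [0.232, 0.499, 0.219] pointing down, gripper open.
Joint ranges: [-2.75, 2.75], [-0.79, 2.1], [0.01, 2.65], [-1.57, 4.71], [0.07, 3.14], [-2.87, 2.87]. Speed limits (rad/s): [2.22, 2.22, 2.79, 3.14, 3.14, 3.14].

### API

Orientations are given as a unit quaternion [w, x, y, z].
In Python, from workcell import * gives the robot as it stands.
- The arm moves only by the tool send_rows, never from a script. Its arguments are lists of equal length, an entry for each row: "translation": the shift along the tool's x, y, z in cm, a list of three; "turn": the turn about the tool's z in rad. In form: {"translation": [[x, y, z], ...], "turn": [turn, ...]}. A call has exactly 10 rows; each row is the pose to reach, as a shift and turn from the pose commanded when the call began, along the tool's axes at that moment; what a row does not reach only later rows make up. A row lasts 1/8 s, in which the tool goes at most 62.5 mm and 10.7 degrees, less where a joint would pass 70% of its speed; a pose out of reach is approached as far as the arm can. A call with a gripper value outside its range is refused whole. "gripper" is the opening, from 0 (shut) to 1 (fully open), set as the call begins (left out, the last holds). The fingers move at their own pace and stop on an object; the grip force is fixed at half the most. Time passes only in rows, so rows that repeat a pose let the fingers close, or fill a call up. It gives the time, the measured TCP pose, the force, the opening and the grip force at its end, in the units of the state.
- state(): the state, without advancing time (a new reading comes with each control period).
- snapshot(name): name is "scene" or "top" or "wrist"; returns the picture (480x640x3 uint8, blue, green, red); there is no depth.
- camera_model(name): a dict with "mtx" (3x3 intrinsics, pixels), "R" (3x3) and "t" (3): a world point X has camera coordinates R X + t. Camera axes: x right, y down, z forward; pixel columns grow to the right and rows downward; lengths in m; the calibration is good to about 2 mm. A picture is of the moment at which its call begins: read the wrist's pose just before it. camera_model takes no time and is no camera call; for the wrist camera it gives the pose at the moment of the call.
- sign_off(): hands the job in; it is judged then, once.
Trained networks look in the newest picture that a camera, given by its name, has taken for a name from the list of things; names that differ only in an ending like _2 or _b are one class to them, and where a whole thing is asked for, a point or a joint stands for the part that bears it (a point fixed in the world has none). Each returns a list of dicts, best first, with "p" (0 to 1); they miss things now and then, are a little off and sometimes report something else, mostly with a low value. They report only what shows in the picture. A call takes as long as a camera call. They do not tell look-alikes from the thing itself.
- recognise(camera, thing): "location" ([x, y, z] in m, in world coordinates, good to about 4 mm: the middle of the surface that is visible of it).
- tip_of(camera, thing): "location" ([x, y, z] in m, in world coordinates, good to about 4 mm: a listed point, or the origin of a listed thing).
The state is a dict: "t": time; "qpos": joint angles; "dq": joint speeds; "tau": joint torques, N m; "tcp_pos": TCP position; "tool_rot": TCP orientation; "ft_force": force on the tool from outside, world axes, zero at the start; "ft_torque": the same for the moment, N m; "gripper_width": finger opening in m; "grasp_force": force on a finger pad.
Only numpy, scipy, OpenCV 4.12 (cv2) and the standard library are available. Lean on these libraries where they do the work, as an engineer would, in place of code of your own. Each camera call takes 0.05 s, during which the arm holds its last target. There are 200 camera calls.

### The job

Fit the large knurled aluminium clamp collar that stands on the bench onto the spindle of the vial carousel, the same way up: set it over the spindle, turn it until the hidden slots in its underside drop over the spindle's cross pin, then push it fully home against the spring, flat on the hub. Finish while still holding it pushed home with the gripper - do not let go, I will tighten its grub screw - and leave everything else on the bench where it is.

Things in the scene. Friction and masses are not known exactly. Their poses are not given: they have to be found in the camera images.
- collar: the knurled aluminium clamp collar: an upright ring, 48 mm across the knurling, 38 mm high, 18.4 mm bore right through, 0.1 to 0.2 kg, standing on the bench the right way up. Of the three small round aluminium parts it is the big tall knurled one. Flat pads grip it like a 16-sided nut: it turns up to 11 degrees to settle. Origin: centre of its underside; z up its axis
- collar_slots (a point): point on the collar's axis, 7 mm above its underside, level with the middle of two facing slots (keyways), one on either side, cut up into the underside from the bore: 14 mm deep, 9 mm wide, reaching 15.5 mm from the axis. They cannot be seen from above and nothing outside marks them, nor does the dark grub-screw hole in its side
- sampler: the carousel sampler, fixed: white base 27 by 28 cm with a housing 10 cm wide and 12 cm high along its -y side, and on it a dark round carousel of vials. Origin: on the bench below the spindle axis. The caps of the vials start 86 mm from the axis, their tops 140 mm above the bench
- seat (a point): on the spindle axis, 150 mm above the bench: centre of the flat shoulder (56 mm across) on top of the carousel's dark domed hub, where the collar's underside rests when home; z up. From its edge the hub slopes down to 33 mm lower at 74 mm from the axis
- spindle_top (a point): centre of the top of the steel spindle, 36 mm above the shoulder. The spindle is 16 mm in diameter, its last 8 mm tapered to 7 mm; its motor holds it still
- pin (a point): middle of the 6 mm round cross pin right through the spindle, 9 mm above the shoulder; its ends reach 14 mm from the axis, its top is 12 mm above the shoulder, and an unkeyed collar rests on it there. Which way it points differs each time and is NOT given by this pose. Pin and slots are two-sided: half a turn of the collar, either way, finds the place; it drops in within about 6 degrees
- pressure_ring (a joint): flat dark steel spring ring, 44 mm across, round the foot of the spindle; value: how far it is pressed down (m). At 0 it stands 4 mm proud of the shoulder; about 4 N start it, about 10 N press it flush at 0.004, where the collar meets the solid shoulder. Let go, it lifts the collar again
- spacer: plain smooth aluminium spacer ring lying flat, 42 mm across, 12 mm high, 25 mm hole; not needed. Origin: centre of its underside
- thumb_knob: small solid knurled knob, 32 mm across, 28 mm high, no bore; not needed. Origin: centre of its underside
- hex_key: dark L-shaped hex key lying flat, 90 by 22 mm, 5 mm thick; not needed. Origin: under the middle of its long arm
- vial_a: loose capped amber vial standing upright, 23 mm across, 78 mm high; not needed. Origin: centre of its underside
- vial_b: a second vial like vial_a, standing near it; not needed
- septa_jar: white closed jar, 52 mm across, 55 mm high; not needed. Origin: centre of its underside
- crimper: hand crimper lying flat: two black rubber handles and a steel jaw, 210 mm long, 34 mm high at the jaw; not needed. Origin: near its jaw, underneath; handles to its -x
Things that resemble listed ones, but are neither listed nor needed, are in the scene too. Leave any turquoise or yellow look-alike of the collar alone.

How it is judged:
At the end, for the whole second after the job is handed in: The collar is keyed over the pin and pushed home: its underside within 1.8 mm of the hub's shoulder, within 2.5 mm of the spindle axis, upright within 0.06 rad and still, the spring ring pressed down by at least 2.5 mm, and the gripper's fingers still on the collar with more than 4 N (z of collar in the frame of seat below 0.0018 m and horizontal distance between collar and seat below 0.0025 m and angle between collar's own z axis and vertical below 0.06 rad and value of joint pressure_ring above 0.0025 m and contact force between the fingers and collar above 4 N and linear speed of collar below 0.02 m/s); the arm keeps its last pose, push and grip.
It fails at once if something else on the bench is pushed more than 30 mm from its place (distance of any of spacer, thumb_knob, hex_key, vial_a, vial_b, septa_jar, crimper from where it was at the start of the episode above 0.03 m).
It fails at once if a loose vial or the jar is knocked over (angle between any of vial_a, vial_b, septa_jar's own z axis and vertical above 0.6 rad).
It also fails if it takes over 58 s, if anything falls off the work surface, if the arm or the gripper's body presses on something with over 40 N, if the wrist force passes 120 N, or if a joint passes its speed limit or range.

## Working session

There is one attempt and no reset: what is moved stays moved. The work goes in short steps, Python scripts to look and compute and a tool call to move; the robot and the scene stay as the last step left them, time stands still between calls to the robot, and variables do not carry over. Pictures are saved under pics/ and viewed, at most 10 in all, crops included, and the job is handed in when it is done.

Besides the shell and the picture viewer there is one more tool, called as a command line: name --pt "numbers of a row" for each row, then --argument value for the rest. send_rows: Moves the arm, as the interface text tells. Its arguments: {"type":"object","properties":{"translation":{"type":"array","items":{"type":"array","items":{"type":"number"}}},"turn":{"type":"array","items":{"type":"number"}},"gripper":{"type":"number"}},"required":["translation","turn"]}

```bash
mkdir -p pics; ls; cat > h.py <<'E'
from workcell import *
import numpy as np, cv2
def show(l,n=3):
    for d in l[:n]: print('  ',round(d['p'],2),np.round(d['location'],4))
def px(cam,X):
    m=camera_model(cam); c=np.array(m['R'])@np.array(X)+np.array(m['t']).ravel(); p=np.array(m['mtx'])@c; return p[:2]/p[2]
def ray(cam,uv,z,m=None):
    m=m or camera_model(cam); R=np.array(m['R']);t=np.array(m['t']).ravel()
    d=R.T@np.linalg.inv(np.array(m['mtx']))@np.array([uv[0],uv[1],1.]); o=-R.T@t
    return o+d*(z-o[2])/d[2]
E
python3 - <<'E'
from h import *
s=state();print(s['t'],s['tcp_pos'],s['tool_rot'],s['ft_force'],s['gripper_width'])
a=snapshot('scene');b=snapshot('top')
cv2.imwrite('pics/scene.png',a);cv2.imwrite('pics/top.png',b)
for c in('scene','top'):
    for n in('collar','seat','spindle_top','pin','sampler','thumb_knob','spacer'):
        print(c,n);show(tip_of(c,n),4)
print(state()['t'])
E
```

```text
pics
0.0 [0.23147071 0.49852509 0.21809902] [-1.72942394e-04  2.15694491e-01  9.76460729e-01 -5.49179491e-04] [-0.59297913  0.78902176  0.27708677] 0.09322409359328607
scene collar
   0.97 [0.5597 0.2087 0.0026]
   0.88 [5.937e-01 1.068e-01 1.000e-04]
   0.7 [ 0.5532  0.3078 -0.0027]
   0.27 [0.6968 0.1493 0.0023]
scene seat
   0.65 [ 0.5863 -0.1698  0.0014]
   0.61 [ 0.5865 -0.1633  0.1473]
scene spindle_top
   0.84 [ 0.5883 -0.164   0.1876]
scene pin
   0.91 [ 0.5893 -0.1622  0.1555]
scene sampler
   0.74 [ 0.5848 -0.1732  0.0011]
scene thumb_knob
   0.69 [ 0.4688  0.1891 -0.0011]
scene spacer
   0.55 [ 0.4711  0.1887 -0.0029]
top collar
   0.72 [0.5648 0.2092 0.0009]
   0.66 [ 0.5896  0.1089 -0.0007]
top seat
   0.61 [ 0.5849 -0.1678  0.1495]
top spindle_top
top pin
   0.64 [ 0.5869 -0.1691  0.1571]
   0.43 [ 4.674e-01  1.938e-01 -4.000e-04]
top sampler
   0.59 [ 5.891e-01 -1.673e-01  4.000e-04]
top thumb_knob
   0.52 [0.4672 0.1925 0.0017]
top spacer
   0.73 [4.577e-01 3.140e-01 2.000e-04]
0.8
```

View pics/scene.png

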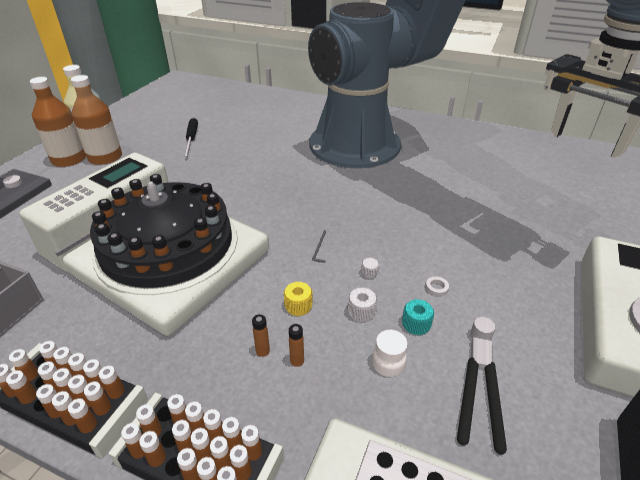

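View pics/top.png

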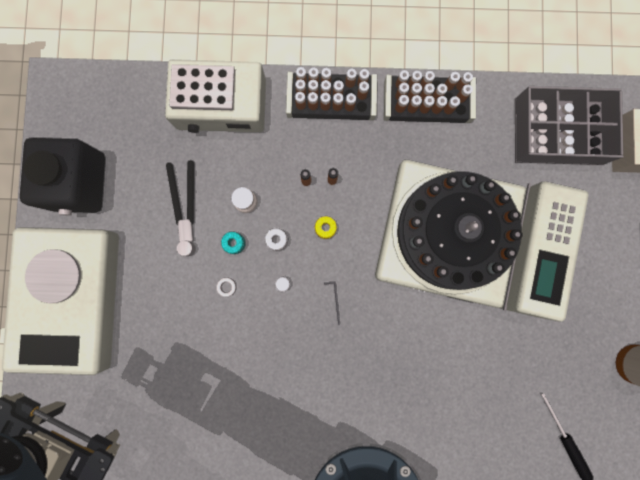

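```bash
python3 - <<'E'
from h import *
for X in([.562,.209,.0],[.5917,.108,0],[.5532,.3078,0],[.468,.19,0],[.697,.149,0],[.588,-.167,.186],[.4577,.314,0]):
    print(X,px('scene',X).round(),px('top',X).round())
a=cv2.imread('pics/scene.png');b=cv2.imread('pics/top.png')
def crop(im,c,r=60,o=380):
    x,y=[int(v) for v in c]; x=np.clip(x,r,640-r);y=np.clip(y,r,480-r)
    return cv2.resize(im[y-r:y+r,x-r:x+r],(o,o),interpolation=cv2.INTER_CUBIC)
u=np.hstack([crop(a,px('scene',[.575,.17,.02]),80,400),crop(b,px('top',[.575,.17,.02]),60,400)])
cv2.imwrite('pics/crop1.png',u)
E
```

```text
[0.562, 0.209, 0.0] [360. 311.] [277. 240.]
[0.5917, 0.108, 0] [300. 306.] [323. 228.]
[0.5532, 0.3078, 0] [418. 325.] [233. 243.]
[0.468, 0.19, 0] [367. 273.] [284. 283.]
[0.697, 0.149, 0] [296. 360.] [306. 181.]
[0.588, -0.167, 0.186] [150. 182.] [474. 225.]
[0.4577, 0.314, 0] [433. 288.] [228. 286.]
```

View pics/crop1.png

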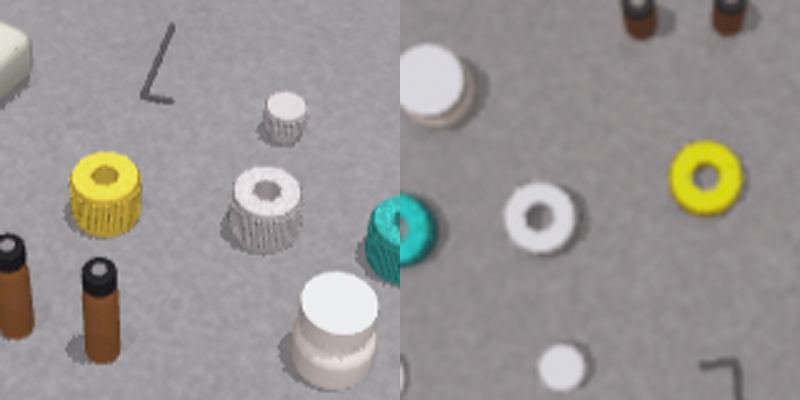

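Candidates for the collar:
- Plain aluminium knurled ring with a bore: scene (361,304), top (276,239).
- Yellow look-alike: scene (298,298).
- Turquoise look-alike: scene (418,316).
- Small solid knob: scene (370,267).
- Flat spacer: scene (437,286).

The plain aluminium ring fits: it is large, tall and knurled with a bore, and the crop confirms it. I'll move above it with the fingers closing along 135°, which clears the neighbours.

send_rows --pt "-4.2 -1.2 0" --pt "-8.4 -2.5 0" --pt "-12.7 -3.7 0" --pt "-16.9 -5 0" --pt "-21.1 -6.2 0" --pt "-25.3 -7.4 0" --pt "-29.5 -8.7 0" --pt "-33.8 -9.9 0" --pt "-38 -11.2 0" --pt "-42.2 -12.4 0" --turn '[-0.12,-0.24,-0.37,-0.49,-0.61,-0.73,-0.85,-0.98,-1.1,-1.22]' --gripper 1

```text
t: 2.05
tcp_pos: [0.5631, 0.2075, 0.2187]
tool_rot: [0.0, -0.384, 0.923, 0.0]
ft_force: [-0.2, 1.1, -0.2]
gripper_width: 0.093
grasp_force: 0.0
```

```bash
python3 - <<'E'
from h import *
m=camera_model('wrist');w=snapshot('wrist');cv2.imwrite('pics/w1.png',w)
s=state();print(s['t'],s['tcp_pos'],s['tool_rot'],s['qpos'],s['ft_force'])
print(px('wrist',[.562,.209,.038]),-np.array(m['R']).T@np.array(m['t']).ravel())
for n in('collar','spindle_top','pin'): show(tip_of('wrist',n))
from scipy.spatial.transform import Rotation as R
q=s['tool_rot'];print(R.from_quat([*q[1:],q[0]]).as_matrix().round(4))
E
```

```text
2.1 [0.56626275 0.20435069 0.21852817] [ 5.55787576e-04 -3.86479021e-01  9.22297701e-01 -7.79653504e-04] [ 2.69662395e-01  4.44659035e-01  1.51213256e+00 -1.51821246e-03
  1.18350112e+00 -2.09418365e+00] [ 0.2639711  -3.39868036 -0.47077943]
[321.67960168 215.72188022] [0.50619057 0.15087862 0.38373276]
   0.84 [ 0.5499  0.3078 -0.0011]
   0.74 [0.4571 0.3162 0.0042]
   0.69 [0.5666 0.2126 0.0031]
   0.67 [0.7037 0.0933 0.0014]
[[-7.013e-01 -7.129e-01  1.600e-03]
 [-7.129e-01  7.013e-01 -1.000e-03]
 [-4.000e-04 -1.900e-03 -1.000e+00]]
```

View pics/w1.png

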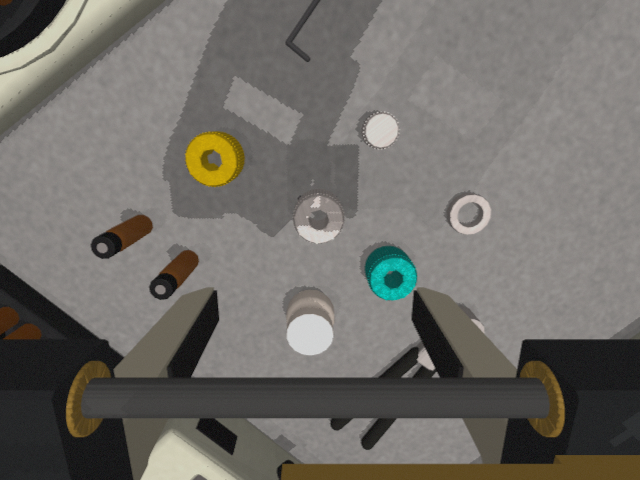

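The wrist view shows the collar's top ring at about (319,218), the jar at (310,325), turquoise at (392,273) and yellow at (213,158). The finger line runs left-right in the image and is clear. Next I'll measure precisely.

```bash
cat >> h.py <<'E'
def circ(w,c,rad,r0,r1):
    x,y=[int(v) for v in c]; g=cv2.cvtColor(w,cv2.COLOR_BGR2GRAY)[y-rad:y+rad,x-rad:x+rad]
    g=cv2.resize(g,None,fx=4,fy=4,interpolation=cv2.INTER_CUBIC)
    k=cv2.HoughCircles(cv2.GaussianBlur(g,(0,0),3),cv2.HOUGH_GRADIENT,1.5,10,param1=80,param2=20,minRadius=int(4*r0),maxRadius=int(4*r1))
    return [] if k is None else [(x-rad+a/4-.4,y-rad+b/4-.4,r/4) for a,b,r in k[0][:3]]
def tool(s,d):
    from scipy.spatial.transform import Rotation as R
    q=s['tool_rot']; return R.from_quat([*q[1:],q[0]]).as_matrix().T@np.array(d)
E
python3 - <<'E'
from h import *
m=camera_model('wrist');w=snapshot('wrist');s=state()
print(s['tcp_pos'],s['ft_force'])
for r0,r1 in((21,28),(7,12)):
  for k in circ(w,(319,218),35,r0,r1): print(k,ray('wrist',k[:2],.038,m))
b=cv2.imread('pics/top.png')
for k in circ(b,(276,239),20,8,14): print('top',k,ray('top',k[:2],.038))
for k in circ(b,(326,227),20,8,14): print('topY',k,ray('top',k[:2],.038))
E
```

```text
[0.56175968 0.2088121  0.21846007] [-0.60920104  0.12740532  0.49516406]
(np.float32(316.7875), np.float32(219.5375), np.float32(23.1375)) [0.5633     0.21243533 0.038     ]
(np.float32(316.7875), np.float32(216.9125), np.float32(25.3875)) [0.56153126 0.21067    0.038     ]
(np.float32(305.9125), np.float32(235.6625), np.float32(9.7)) [0.5815447  0.21619165 0.038     ]
(np.float32(304.0375), np.float32(233.4125), np.float32(8.575)) [0.5812177  0.21340384 0.038     ]
top (np.float32(275.6625), np.float32(238.6625), np.float32(10.3625)) [0.56280908 0.20826757 0.038     ]
top (np.float32(273.0375), np.float32(238.6625), np.float32(12.6875)) [0.5626454  0.21390441 0.038     ]
topY (np.float32(325.2875), np.float32(226.6625), np.float32(10.4375)) [0.59183111 0.10236895 0.038     ]
```

send_rows --pt "-0.1 0 3" --pt "-0.1 0 6" --pt "-0.1 0 9" --pt "-0.1 0 12" --pt "-0.1 0 15" --pt "-0.1 0 17.5" --pt "-0.1 0 19.5" --pt "-0.1 0 21.2" --pt "-0.1 0 21.2" --pt "-0.1 0 21.2" --turn '[0,0,0,0,0,0,0,0,0,0]' --gripper 1

```text
t: 3.55
tcp_pos: [0.5633, 0.2095, 0.0073]
tool_rot: [0.001, -0.383, 0.924, -0.0]
ft_force: [-0.2, -0.2, 0.4]
gripper_width: 0.0928
grasp_force: 0.0
```

send_rows --pt "0 0 0" --pt "0 0 0" --pt "0 0 0" --pt "0 0 0" --pt "0 0 0" --pt "0 0 0" --pt "0 0 0" --pt "0 0 0" --pt "0 0 0" --pt "0 0 0" --turn '[0,0,0,0,0,0,0,0,0,0]' --gripper 0

```text
t: 4.8
tcp_pos: [0.5628, 0.2094, 0.0066]
tool_rot: [-0.0, -0.383, 0.924, 0.0]
ft_force: [-1.8, 1.2, 3.0]
gripper_width: 0.0479
grasp_force: 30.0
```

send_rows --pt "0 0 -5" --pt "0 0 -10" --pt "0 0 -16" --pt "2 -2.3 -21" --pt "5 -5.8 -23" --pt "8 -9.3 -23" --pt "11 -12.8 -23" --pt "14 -16.3 -23" --pt "17 -19.7 -23" --pt "19.6 -22.8 -23" --turn '[0,0,0,0,0,0,0,0,0,0]' --gripper 0

```text
t: 6.05
tcp_pos: [0.5853, -0.0924, 0.2364]
tool_rot: [-0.0, -0.382, 0.924, -0.0]
ft_force: [0.5, 0.5, -1.0]
gripper_width: 0.048
grasp_force: 30.0
```

send_rows --pt "0 0 0" --pt "0 0 0" --pt "0 0 0" --pt "0 0 0" --pt "0 0 0" --pt "0 0 0" --pt "0 0 0" --pt "0 0 0" --pt "0 0 0" --pt "0 0 0" --turn '[0,0,0,0,0,0,0,0,0,0]' --gripper 0

```text
t: 7.3
tcp_pos: [0.5854, -0.0905, 0.2366]
tool_rot: [-0.0, -0.383, 0.924, 0.0]
ft_force: [1.2, 0.2, -2.6]
gripper_width: 0.0479
grasp_force: 30.0
```

```bash
python3 - <<'E'
from h import *
m=camera_model('wrist');w=snapshot('wrist');s=state();cv2.imwrite('pics/w2.png',w)
import pickle;pickle.dump(m,open('m2.pkl','wb'))
print(s['t'],s['tcp_pos'],s['ft_force'],s['qpos'],s['grasp_force'],s['gripper_width'])
print('sp',px('wrist',[.588,-.167,.186]))
for n in('spindle_top','pin','seat','collar','collar_slots'): print(n);show(tip_of('wrist',n))
E
```

```text
7.35 [ 0.58541716 -0.09052558  0.23664411] [ 0.48560869  0.20830004 -1.84550314] [-2.31993417e-01  4.10868460e-01  1.51721429e+00 -9.47775228e-06
  1.21351553e+00 -2.58795768e+00] 29.99951154459268 0.047962790990902046
sp [214.48229151 177.08776698]
spindle_top
   0.74 [ 0.5844 -0.1685  0.1829]
pin
   0.81 [ 0.5851 -0.1654  0.1542]
seat
   0.8 [ 0.5848 -0.1651  0.1527]
collar
   0.97 [5.911e-01 1.061e-01 2.000e-04]
   0.69 [ 0.5884 -0.0867  0.2313]
   0.28 [ 0.4311  0.0786 -0.001 ]
collar_slots
   0.96 [ 0.5873 -0.0887  0.2384]
   0.74 [0.5924 0.098  0.0094]
   0.61 [0.7015 0.0921 0.0027]
```

View pics/w2.png

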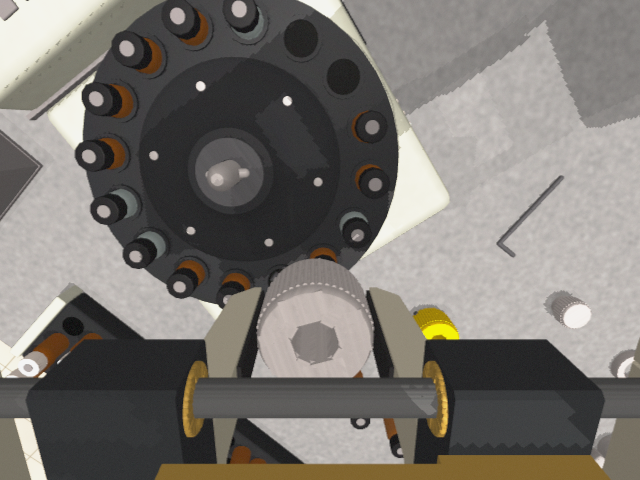

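```bash
python3 - <<'E'
from h import *
import pickle;m=pickle.load(open('m2.pkl','rb'));w=cv2.imread('pics/w2.png')
A=cv2.resize(w[124:224,180:280],(400,400),interpolation=cv2.INTER_CUBIC)
B=cv2.resize(w[250:390,245:385],(400,400),interpolation=cv2.INTER_CUBIC)
cv2.imwrite('pics/crop2.png',np.hstack([A,B]))
E
```

```text
(no output)
```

View pics/crop2.png

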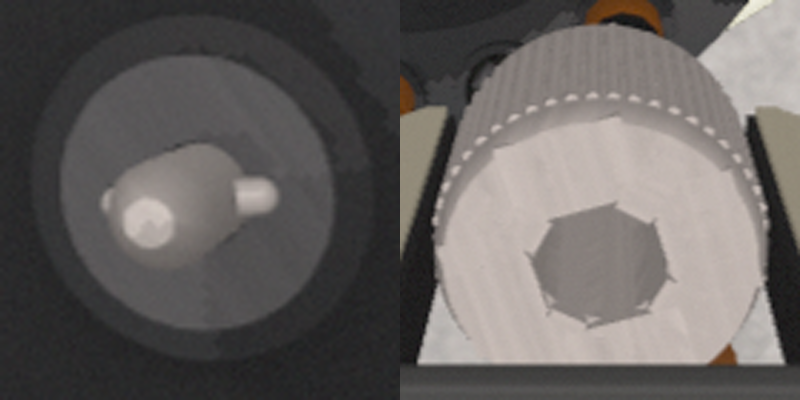

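```bash
python3 - <<'E'
from h import *
import pickle;m=pickle.load(open('m2.pkl','rb'));s=state()
f=lambda u,z:ray('wrist',u,z,m).round(4)
t=f((216.8,179.2),.186);r=f((229,172),.154);h=f((230.2,170.7),.15);c=f((315.4,341.4),s['tcp_pos'][2]-.0066+.038)
print('top',t,'ring',r,'hub',h,'collar',c)
a,b=f((249.2,172.6),.159),f((206,174),.159);print(a,b,'pin angle',np.degrees(np.arctan2(*(a-b)[1::-1])),(a+b)/2)
for g in (t,r): print(tool(s,[*(g-c)[:2],0])*100)
print('to tcp',tool(s,[*(r-s['tcp_pos'])[:2],0])*100)
E
```

```text
top [ 0.588  -0.1653  0.186 ] ring [ 0.5878 -0.1655  0.154 ] hub [ 0.5876 -0.1658  0.15  ] collar [ 0.5864 -0.0886  0.268 ]
[ 0.5779 -0.1559  0.159 ] [ 0.5978 -0.1746  0.159 ] pin angle 136.78064244599872 [ 0.58785 -0.16525  0.159  ]
[ 5.30923687e+00 -5.53773454e+00  1.30258785e-04]
[ 5.33752114e+00 -5.53774034e+00  1.30180491e-04]
to tcp [ 5.13272575e+00 -5.47084540e+00  1.28997104e-04]
```

send_rows --pt "1.3 -1.4 0" --pt "2.7 -2.8 0" --pt "4 -4.1 0" --pt "5.3 -5.5 0" --pt "5.3 -5.5 0" --pt "5.3 -5.5 0" --pt "5.3 -5.5 1" --pt "5.3 -5.5 2" --pt "5.3 -5.5 3" --pt "5.3 -5.5 3" --turn '[0,0,0,0,0,0,0,0,0,0]' --gripper 0

```text
t: 8.85
tcp_pos: [0.5864, -0.1666, 0.2055]
tool_rot: [-0.001, -0.383, 0.924, 0.001]
ft_force: [0.4, 0.1, -1.4]
gripper_width: 0.0479
grasp_force: 30.0
```

```bash
python3 - <<'E'
from h import *
m=camera_model('wrist');w=snapshot('wrist');s=state();cv2.imwrite('pics/w3.png',w)
print(s['t'],s['tcp_pos'],s['ft_force'],s['qpos'])
z=s['tcp_pos'][2]-.0066+.038
print('exp collar bore px',px('wrist',[*s['tcp_pos'][:2],z]),'spindle top',px('wrist',[.5879,-.1655,.186]),z)
a=snapshot('scene');b=snapshot('top')
c=px('scene',[.588,-.165,.18]).astype(int);d=px('top',[.588,-.165,.18]).astype(int)
f=lambda im,c,r:cv2.resize(im[c[1]-r:c[1]+r,c[0]-r:c[0]+r],(400,400),interpolation=cv2.INTER_CUBIC)
cv2.imwrite('pics/crop3.png',np.hstack([f(w,np.array([315,342]),70),f(a,c,50)]))
E
```

```text
8.9 [ 0.58668114 -0.16674153  0.20619779] [ 0.45678626 -0.00197962 -1.93280512] [-3.53227921e-01  4.71910590e-01  1.50149360e+00  9.78501650e-06
  1.16901005e+00 -2.70934150e+00]
exp collar bore px [313.81120835 336.77717568] spindle top [314.0935355  287.77246952] 0.23759779035327871
```

View pics/crop3.png

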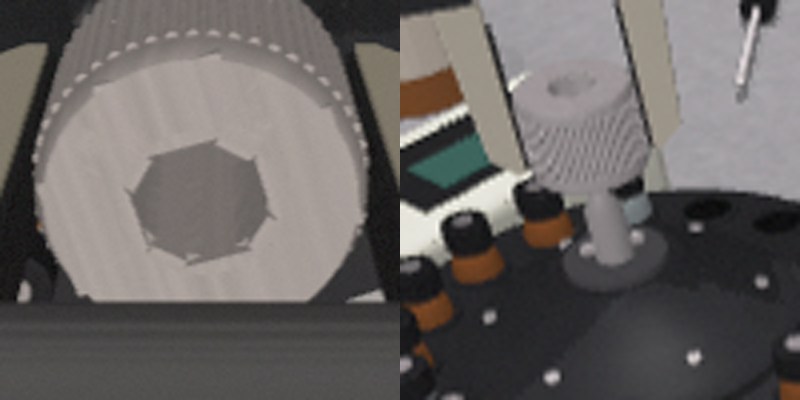

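The collar is above the spindle and lined up in both views, so I'll lower it over the spindle.

send_rows --pt "0 0 0.5" --pt "0 0 1" --pt "0 0 1.3" --pt "0 0 1.6" --pt "0 0 1.9" --pt "0 0 2.2" --pt "0 0 2.5" --pt "0 0 2.8" --pt "0 0 2.8" --pt "0 0 2.8" --turn '[0,0,0,0,0,0,0,0,0,0]' --gripper 0

```text
t: 10.25
tcp_pos: [0.5868, -0.1669, 0.1786]
tool_rot: [-0.0, -0.383, 0.924, 0.0]
ft_force: [-0.8, -0.6, -1.1]
gripper_width: 0.0482
grasp_force: 30.0
```

send_rows --pt "0 0 0.2" --pt "0 0 0.4" --pt "0 0 0.6" --pt "0 0 0.7" --pt "0 0 0.8" --pt "0 0 0.9" --pt "0 0 1" --pt "0 0 1.1" --pt "0 0 1.1" --pt "0 0 1.1" --turn '[0,0,0,0,0,0,0,0,0,0]' --gripper 0

```text
t: 11.5
tcp_pos: [0.5869, -0.1669, 0.1677]
tool_rot: [0.0, -0.383, 0.924, -0.0]
ft_force: [-1.0, -2.0, 1.3]
gripper_width: 0.0483
grasp_force: 30.0
```

send_rows --pt "0 0 0.05" --pt "0 0 0.1" --pt "0 0 0.15" --pt "0 0 0.2" --pt "0 0 0.2" --pt "0 0 0.2" --pt "0 0 0.2" --pt "0 0 0.2" --pt "0 0 0.2" --pt "0 0 0.2" --turn '[0,0,0,0,0,0,0,0,0,0]' --gripper 0

```text
t: 12.75
tcp_pos: [0.5871, -0.1671, 0.1667]
tool_rot: [0.0, -0.383, 0.924, -0.001]
ft_force: [-3.8, -0.9, 9.0]
gripper_width: 0.0479
grasp_force: 30.0
```

send_rows --pt "0 0 0" --pt "0 0 0" --pt "0 0 0" --pt "0 0 0" --pt "0 0 0" --pt "0 0 0" --pt "0 0 0" --pt "0 0 0" --pt "0 0 0" --pt "0 0 0" --turn '[0.05,0.1,0.15,0.2,0.25,0.3,0.35,0.4,0.45,0.5]' --gripper 0

```text
t: 14.0
tcp_pos: [0.5863, -0.1676, 0.1653]
tool_rot: [-0.001, -0.142, 0.99, -0.001]
ft_force: [-4.0, -5.5, 0.8]
gripper_width: 0.048
grasp_force: 30.0
```

```bash
python3 - <<'E'
from h import *
s=state();print(s['t'],s['tcp_pos'],s['ft_force'],s['ft_torque'],s['qpos'][5],s['gripper_width'])
E
```

```text
14.0 [ 0.58626864 -0.16757828  0.16530387] [-4.042453   -5.45711024  0.80831563] [-1.14437581  0.77206992  0.53182086] -2.2082365824813226 0.047969336726558724
```

send_rows --pt "0 0 0.05" --pt "0 0 0.1" --pt "0 0 0.15" --pt "0 0 0.2" --pt "0 0 0.25" --pt "0 0 0.3" --pt "0 0 0.3" --pt "0 0 0.3" --pt "0 0 0.3" --pt "0 0 0.3" --turn '[-0.02,-0.04,-0.05,-0.05,-0.05,-0.05,-0.05,-0.05,-0.05,-0.05]' --gripper 0

```text
t: 15.25
tcp_pos: [0.5866, -0.1679, 0.1635]
tool_rot: [-0.0, -0.167, 0.986, -0.001]
ft_force: [-6.9, -5.8, 9.3]
gripper_width: 0.0482
grasp_force: 30.0
```

```bash
python3 - <<'E'
from h import *
s=state();print(s['t'],s['tcp_pos'],s['ft_force'],s['ft_torque'],s['qpos'][5],s['gripper_width'])
E
```

```text
15.25 [ 0.58661194 -0.16786211  0.16354073] [-6.93445043 -5.78991152  9.25617801] [-1.06958098  1.22333161  0.24658245] -2.2596372188791154 0.04820107684384935
```

```bash
python3 - <<'E'
from h import *
w=snapshot('wrist');cv2.imwrite('pics/w4.png',w);o=cv2.imread('pics/w3.png')
T=o[285:372,262:368]
r=cv2.matchTemplate(w[265:392,242:388],T,cv2.TM_CCOEFF_NORMED);_,v,_,l=cv2.minMaxLoc(r);print(v,l,'(20,20)=no slip')
s=state()
from math import *
for dz in(0,.001,.002,.003): print(dz,px('wrist',s['tcp_pos']+[.0,.0,.0314+dz]))
print(tool(s,[-.0007,-.0007,0])*100)
f=lambda im:cv2.resize(im[272:392,245:385],(400,343),interpolation=cv2.INTER_CUBIC)
a=snapshot('scene');c=px('scene',[.588,-.165,.17]).astype(int)
cv2.imwrite('pics/crop4.png',np.hstack([f(w),cv2.resize(a[c[1]-40:c[1]+40,c[0]-46:c[0]+47],(400,343),interpolation=cv2.INTER_CUBIC)]))
E
```

```text
0.9734817743301392 (20, 20) (20,20)=no slip
0 [311.36417785 337.65733407]
0.001 [311.33640223 339.0074248 ]
0.002 [311.30827178 340.37476255]
0.003 [311.27977966 341.75967995]
[ 0.08915025 -0.04303735  0.00013598]
```

View pics/crop4.png

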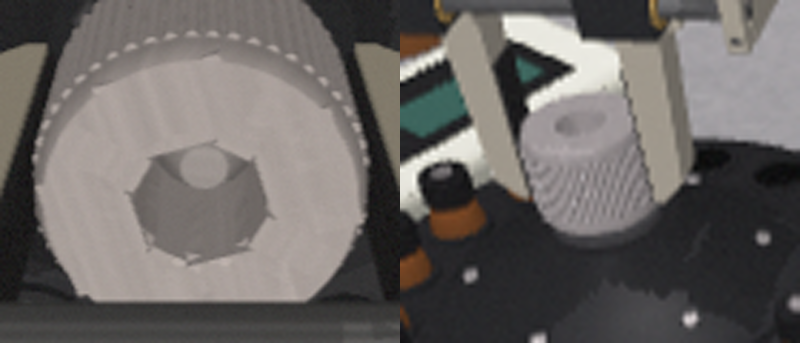

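The crop shows no slip in the grip, with the collar's underside about 7 mm above the shoulder. That is below pin level, so it is keyed. I'll ease the side load and push down.

send_rows --pt "0.04 -0.02 0" --pt "0.09 -0.04 0" --pt "0.09 -0.04 0.1" --pt "0.09 -0.04 0.2" --pt "0.09 -0.04 0.3" --pt "0.09 -0.04 0.35" --pt "0.09 -0.04 0.4" --pt "0.09 -0.04 0.45" --pt "0.09 -0.04 0.45" --pt "0.09 -0.04 0.45" --turn '[-0.02,-0.04,-0.04,-0.04,-0.04,-0.04,-0.04,-0.04,-0.04,-0.04]' --gripper 0

```text
t: 16.6
tcp_pos: [0.5861, -0.1675, 0.1586]
tool_rot: [-0.0, -0.186, 0.982, -0.0]
ft_force: [-4.6, -1.1, 7.6]
gripper_width: 0.048
grasp_force: 30.0
```

```bash
python3 - <<'E'
from h import *
s=state();print(s['t'],s['tcp_pos'],s['ft_force'],s['ft_torque'],s['qpos'][5],s['gripper_width'])
print(tool(s,s['ft_force']))
E
```

```text
16.6 [ 0.58605519 -0.16749309  0.15858244] [-4.60381321 -1.12953203  7.61816283] [-0.24558976  0.71653456  0.0270454 ] -2.300507586329996 0.047993217616502985
[ 4.69813387  0.63532196 -7.61782435]
```

send_rows --pt "0.04 0 0.05" --pt "0.04 0 0.1" --pt "0.04 0 0.15" --pt "0.04 0 0.2" --pt "0.04 0 0.25" --pt "0.04 0 0.3" --pt "0.04 0 0.35" --pt "0.04 0 0.35" --pt "0.04 0 0.35" --pt "0.04 0 0.35" --turn '[0,0,0,0,0,0,0,0,0,0]' --gripper 0

```text
t: 17.85
tcp_pos: [0.5861, -0.1675, 0.1565]
tool_rot: [0.001, -0.186, 0.982, -0.0]
ft_force: [-6.6, 0.5, 19.9]
gripper_width: 0.048
grasp_force: 30.0
```

```bash
python3 - <<'E'
from h import *
w=snapshot('wrist');cv2.imwrite('pics/w5.png',w);o=cv2.imread('pics/w3.png')
T=o[285:372,262:368]
r=cv2.matchTemplate(w[265:392,242:388],T,cv2.TM_CCOEFF_NORMED);_,v,_,l=cv2.minMaxLoc(r);print(v,l)
s=state();print(s['t'],s['tcp_pos'],s['ft_force'],s['ft_torque'],s['tool_rot'])
print(tool(s,s['ft_force']))
E
```

```text
0.9737579226493835 (20, 20)
17.9 [ 0.58608339 -0.16753005  0.15655518] [-7.7081336   0.60996882 20.53795923] [0.29371836 1.37674645 0.07228488] [ 6.51105935e-04 -1.86427950e-01  9.82468402e-01 -1.84789201e-04]
[  6.9240246    3.3787611  -20.54840655]
```

send_rows --pt "0.05 0.03 0.03" --pt "0.05 0.03 0.06" --pt "0.05 0.03 0.1" --pt "0.05 0.03 0.1" --pt "0.05 0.03 0.1" --pt "0.05 0.03 0.1" --pt "0.05 0.03 0.1" --pt "0.05 0.03 0.1" --pt "0.05 0.03 0.1" --pt "0.05 0.03 0.1" --turn '[0,0,0,0,0,0,0,0,0,0]' --gripper 0

```text
t: 19.15
tcp_pos: [0.5861, -0.1675, 0.1565]
tool_rot: [0.001, -0.186, 0.982, -0.001]
ft_force: [-7.3, 0.2, 25.6]
gripper_width: 0.0479
grasp_force: 30.0
```

```bash
python3 - <<'E'
from h import *
w=snapshot('wrist');o=cv2.imread('pics/w3.png')
r=cv2.matchTemplate(w[265:392,242:388],o[285:372,262:368],cv2.TM_CCOEFF_NORMED);_,v,_,l=cv2.minMaxLoc(r);print(v,l)
s=state();print(s['t'],s['tcp_pos'],s['ft_force'],s['ft_torque'],s['tool_rot'],s['grasp_force'])
a=snapshot('scene');c=px('scene',[.588,-.165,.17]).astype(int)
cv2.imwrite('pics/crop5.png',cv2.resize(a[c[1]-40:c[1]+40,c[0]-46:c[0]+47],(700,600),interpolation=cv2.INTER_CUBIC))
E
```

```text
0.9728880524635315 (20, 20)
19.2 [ 0.5861033  -0.16751978  0.15652162] [-8.20621123  1.38085769 25.9344486 ] [0.52017524 1.48772833 0.04565267] [ 1.47095266e-03 -1.86430741e-01  9.82466852e-01 -5.47843544e-04] 30.007946819532663
```

View pics/crop5.png

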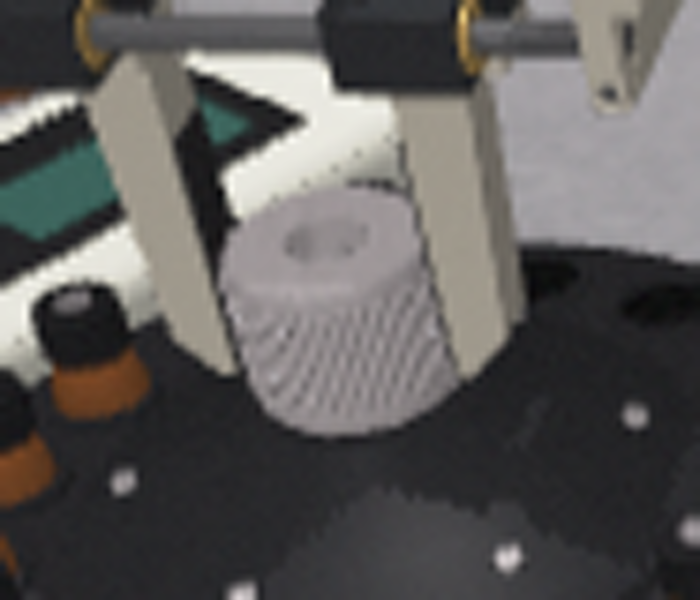

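The crop shows the collar flat on the hub with no gap under it. Pushing 1 mm further raised the force to about 26 N without moving z, so it is against the solid shoulder.

```bash
python3 -c "
from h import *
print(sign_off())"
```

```text
the job is handed in; nothing more can be done
None
```

The collar is keyed over the pin and pressed flat on the hub with about 26 N, still held by the gripper at 30 N; I handed the job in at about 19 s, no verdict came back, and nothing else was touched that I know of.

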